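# Lean the carved panel on the tilting stand

### The arm

A 6-joint arm with a two-finger parallel gripper is mounted at the origin on the work surface. World frame = base frame: x ahead of the robot, y to its left, z up, the work surface at z = 0. Lengths are in m, angles in rad, forces in N, time in s.
With the tool pointing down it reaches from about 0.4 to 0.825 m from the base axis. Payload 7 kg.
Tool frame: the origin (TCP) lies between the finger pads; the fingertips stand 17 mm ahead of it and the grasp point (between the pads) lies 2 mm behind it; z points along the fingers, y is the line along which they close (so a half turn about z gives the same grasp; the last joint's range is limited). The gripper opens to 88 mm and grips with 3 to 60 N. Pads are 19 mm wide; open, the fingers measure 130 mm over their backs; the gripper's body (78 mm by 193 mm) begins 47 mm behind the grasp point.
Start: joints at [-0.892, 0.359, 0.012, 0, -1.224, -0.288], TCP at [0.257, -0.624, 0.244] pointing down, gripper open.
Joint ranges: [-3.07, 3.07], [-1.43, 2.12], [-1.02, 1.25], [-3.03, 1.67], [-3.05, -0], [-3.03, 3.03]. Speed limits (rad/s): [2.39, 2.39, 3.01, 3.14, 3.14, 3.14].

### API

Orientations are given as a unit quaternion [w, x, y, z].
In Python, from workcell import read_state, get_image, camera_model, job_done, find_in, spot_point gives the robot as it stands. The module is installed in compiled form; this text tells all that it offers.
- The arm moves only by the tool arm_command, never from a script. Its argument "rows" is a list of rows, each an object of numbers: "dx", "dy", "dz": the shift along the tool's x, y, z in cm; "wx", "wy", "wz": the turn, a rotation vector about the tool's x, y, z in rad. A call has 1 to 8 rows; each row is the pose to reach, as a shift and turn from the pose commanded when the call began, along the tool's axes at that moment; what a row does not reach only later rows make up. A row lasts 1/12 s, in which the tool goes at most 41.7 mm and 7.16 degrees, less where a joint would pass 70% of its speed; a pose out of reach is approached as far as the arm can. A call with a gripper value outside its range is refused whole. "hand" is the gripper command: -1 is shut, 1 is fully open, values between are in proportion, set as the call begins (left out, the last holds). The fingers move at their own pace and stop on an object; the grip force is fixed at half the most. Time passes only in rows, so rows that repeat a pose let the fingers close. It gives the time, the measured TCP pose, the force, the opening and the grip force at its end, in the units of the state.
- read_state(): the state, without advancing time (a new reading comes with each control period).
- get_image(name): name is "side" or "top" or "wrist"; returns the picture (420x560x3 uint8, red, green, blue); there is no depth.
- camera_model(name): a dict with "fx", "fy", "cx", "cy" (pixels), "rvec" (rotation vector, rad) and "tvec" (3), from world to camera coordinates, as OpenCV has them. Camera axes: x right, y down, z forward; pixel columns grow to the right and rows downward; lengths in m; the calibration is good to about 2 mm. A picture is of the moment at which its call begins: read the wrist's pose just before it. camera_model takes no time and is no camera call; for the wrist camera it gives the pose at the moment of the call.
- job_done(): hands the job in; it is judged then, once.
Trained networks look in the newest picture that a camera, given by its name, has taken for a name from the list of things; names that differ only in an ending like _2 or _b are one class to them, and where a whole thing is asked for, a point or a joint stands for the part that bears it (a point fixed in the world has none). Each returns a list of dicts, best first, with "conf" (0 to 1); they miss things now and then, are a little off and sometimes report something else, mostly with a low value. They report only what shows in the picture. A call takes as long as a camera call. They do not tell look-alikes from the thing itself.
- find_in(thing, camera): "centre" ([x, y, z] in m, in world coordinates, good to about 4 mm: the middle of the surface that is visible of it).
- spot_point(thing, camera): "centre" ([x, y, z] in m, in world coordinates, good to about 4 mm: a listed point, or the origin of a listed thing).
The state is a dict: "clock": time; "joint_positions": joint angles; "joint_vel": joint speeds; "tau": joint torques, N m; "position": TCP position; "tool_rot": TCP orientation; "force": force on the tool from outside, world axes, zero at the start; "moment": the same for the moment, N m; "gripper_width": opening from 0.0 (shut) to 1.0 (fully open); "grasp_force": force on a finger pad.
Only numpy, scipy, OpenCV 4.12 (cv2) and the standard library are available. Lean on these libraries where they do the work, as an engineer would, in place of code of your own. Each camera call takes 0.05 s, during which the arm holds its last target. There are 200 camera calls.

### The job

The carving stand is too upright: flip its yellow-handled pawl back over centre to free it, tilt the wooden rack back until it lies in line with the red pointer, then flip the pawl forward again so that it locks the rack. After that, take the carved panel from the slotted block and lean it on the rack, its foot down on the ledge and its back flat against the rack, carved side showing and roughly centred, and leave it standing there by itself. Do not let the panel fall, and leave the pointer and the other things on the bench where they are.

Things in the scene. Friction and masses are not known exactly. Their poses are not given: they have to be found in the camera images.
- stand: Fixed base of the tilting stand, dark wood, 12 mm thick, x -115 to +55 mm, y -88 to +88 mm. Origin at bench level under the middle of the hinge line, which runs along y 50 mm up. +x is the stand's front (turned roughly to the robot's left), where the panel goes, +y the side with pawl and toothed quadrant, -y the side with the red pointer.
- rack (a joint): Lean of the rack back from upright, rad: 0 upright, growing as its top goes to the stand's -x; up to 0.80. The hinge is stiff (0.8 N m, about 7 N at the top edge): the rack stays where it is left. With the pawl engaged it can be raised but not leaned back; teeth every 7 degrees.
- rack_top (a point): Middle of the rack's top edge, 115 mm up the rack from the hinge line. The rack is a pale wooden plate 150 mm wide (y), 12 mm thick (x, +-6 mm), with a ledge at its foot. Axes turn with the rack: z up along the plate, x out of its front face. The top edge can be gripped across its thickness.
- rack_seat (a point): Middle of the inner corner where the rack's front face meets the top of the ledge; axes as rack_top. 6 mm in front of the hinge line. The ledge is square to the plate, reaches 30 mm out (+x) from the front face to a lip 10 mm high, 6 mm thick, and turns with the rack.
- pawl (a joint): Ratchet pawl, rad: 0 to about 0.2 engaged in the teeth, handle leaning to the stand's front; 0.82 fully released, leaning to the back. Pivot line along the stand's y, 78.5 mm behind (-x) the hinge line, 15.6 mm above the bench. Over-centre: upright at 0.44, it falls by its own weight to whichever side it leans.
- pawl_grip (a point): Middle of the pawl's yellow handle, to be pinched or pushed from above: a round bar 14 mm thick along the stand's y, about 20 mm either side of this point, 120 mm from the pawl's pivot line, 140 mm along +y from the stand's middle. At pawl value 0 the arm leans 0.436 rad from vertical to the front.
- pointer (a joint): Angle of the red pointer back from upright, rad, about the same hinge line and counted like rack: the lean wanted. Clamped; do not move it.
- pointer_tip (a point): Upper end of the red pointer, a flat red bar 150 mm long from the hinge line, at the rack's -y side (y -93 mm). z points along the bar away from the hinge, x like the rack's.
- holder: Fixed dark wooden stock block 80 mm (x) by 160 mm (y), 40 mm high, with a slot 18 mm wide along y, open above and at both ends; slot floor 10 mm above the bench. Origin under its centre.
- panel: Loose carved pale wooden panel, 130 mm wide (y), 14 mm thick (x, +-7 mm), 160 mm high (z), about 0.2 kg (varies), upright in the slot of the block. Origin in the middle of its bottom edge; z up along it, +x out of the carved side. The top 35 mm is plain on both sides: grip it there across its thickness, from above.
- panel_face (a point): Centre of the panel's carved side, 80 mm above the bottom edge, 7 mm in front of the panel's middle plane.
- stone: Bystander: dark red-brown sharpening stone, 50 x 130 x 32 mm, origin under its centre.
- mallet: Bystander: wooden mallet lying on its side, head 64 mm thick and 90 mm long, whole 210 mm long; origin at bench level under the joint of head and handle.
- tin: Bystander: small amber jar of wax, 66 mm wide, 50 mm high, origin under its centre.
- gouge: Bystander: carving gouge, 210 mm long, 22 mm thick wooden handle and steel blade, lying flat; origin at bench level under the joint of handle and blade.
Mind the look-alikes: they are no part of the job. Of the things shaped like the panel, the wooden one is meant. Of the things that look like the holder, take the one that is farthest to the robot's left at the start.

How it is judged:
On the way, in this order (a step that is already met when the one before it is completed fails the run):
1. the pawl is flipped back, out of the teeth (value of joint pawl above 0.65 rad), for 0.1 s.
2. with the pawl off, the rack is tilted back in line with the red pointer (within 0.09 rad) (value of joint pawl above 0.65 rad and angle between the z axis of rack_top and the z axis of pointer_tip, either way round below 0.09 rad), for 0.1 s.
3. the pawl is flipped forward into the teeth, the rack still in line with the pointer (value of joint pawl below 0.25 rad and angle between the z axis of rack_top and the z axis of pointer_tip, either way round below 0.09 rad), for 0.2 s.
4. the panel is lifted out of the slotted block (z of panel in the frame of holder above 0.045 m), for 0.1 s.
At the end, for the whole second after the job is handed in: The rack is within 0.09 rad of the red pointer and the pawl is engaged (below 0.25 rad); the panel stands still on the ledge (foot within 6 mm of it), its back flat against the rack (foot within 6 mm, within 0.08 rad), carved side outward, within 25 mm of the rack's middle (all of step 3 and z of panel in the frame of rack_seat between -0.004 and 0.006 m and x of panel in the frame of rack_seat between 0.002 and 0.013 m and y of panel in the frame of rack_seat between -0.025 and 0.025 m and x of panel_face in the frame of rack_seat between 0.0105 and 0.022 m and angle between the z axis of panel and the z axis of rack_seat, either way round below 0.08 rad and linear speed of panel below 0.02 m/s and velocity of joint rack between -0.05 and 0.05 rad/s and contact force between panel and stand above 0.2 N); the robot touches nothing.
It fails at once if the panel falls over or is laid flat (angle between panel's own z axis and vertical above 1.05 rad).
It fails at once if the red pointer is moved (distance of pointer_tip from where it was at the start of the episode above 0.012 m).
It fails at once if stone, mallet, jar or gouge is moved more than 3 cm (distance of any of stone, mallet, tin, gouge from where it was at the start of the episode above 0.03 m).
It also fails if it takes over 72 s, if anything falls off the work surface, if the arm or the gripper's body presses on something with over 40 N, if the wrist force passes 120 N, or if a joint passes its speed limit or range.

## Working session

There is one attempt and no reset: what is moved stays moved. The work goes in short steps, Python scripts to look and compute and a tool call to move; the robot and the scene stay as the last step left them, time stands still between calls to the robot, and variables do not carry over. Pictures are saved under pics/ and viewed, at most 10 in all, crops included, and the job is handed in when it is done.

Besides the shell and the picture viewer there is one more tool, called after "Emit:" by a JSON object that holds its "name" and its "arguments", one argument or row to a line. arm_command: Moves the arm, as the interface text tells. Its arguments: {"type":"object","properties":{"rows":{"type":"array"},"hand":{"type":"number"}},"required":["rows"]}

```bash
mkdir -p pics
cat > h.py <<'E'
import numpy as np, cv2
from scipy.spatial.transform import Rotation as R
from workcell import *
def snap(c,fn=None,box=None,s=1):
    im=get_image(c)
    if fn:
        o=im if box is None else im[box[1]:box[3],box[0]:box[2]]
        cv2.imwrite('pics/'+fn,cv2.cvtColor(cv2.resize(o,None,fx=s,fy=s,interpolation=cv2.INTER_CUBIC),cv2.COLOR_RGB2BGR))
    return im
def proj(c,P):
    m=camera_model(c);K=np.array([[m['fx'],0,m['cx']],[0,m['fy'],m['cy']],[0,0,1.]])
    return cv2.projectPoints(np.array(P,float).reshape(-1,3),np.array(m['rvec']),np.array(m['tvec']),K,None)[0].reshape(-1,2)
def cam(c):
    m=camera_model(c);K=np.array([[m['fx'],0,m['cx']],[0,m['fy'],m['cy']],[0,0,1.]])
    Rm=cv2.Rodrigues(np.array(m['rvec'],float))[0];return K@np.c_[Rm,np.array(m['tvec'])]
def tri(c1,p1,c2,p2):
    X=cv2.triangulatePoints(cam(c1),cam(c2),np.array(p1,float).reshape(2,1),np.array(p2,float).reshape(2,1));return X[:3,0]/X[3,0]
def go(pos,Rt):
    s=read_state();q=s['tool_rot'];Rc=R.from_quat([q[1],q[2],q[3],q[0]])
    return Rc.inv().apply(np.array(pos)-s['position'])*100,(Rc.inv()*Rt).as_rotvec()
E
python3 - <<'E'
from h import *
np.set_printoptions(precision=4,suppress=True)
a=snap('top');
for t in ['stand','rack_top','rack_seat','pawl_grip','pointer_tip','holder','panel','panel_face','stone','mallet','tin','gouge']:
    r=spot_point(t,'top');print('top',t,[(np.round(d['centre'],3).tolist(),round(d['conf'],2),proj('top',d['centre']).round()[0].tolist()) for d in r[:4]])
b=snap('side')
for t in ['stand','rack_top','rack_seat','pawl_grip','pointer_tip','holder','panel','panel_face']:
    r=spot_point(t,'side');print('side',t,[(np.round(d['centre'],3).tolist(),round(d['conf'],2),proj('side',d['centre']).round()[0].tolist()) for d in r[:4]])
cv2.imwrite('pics/top.png',a[:,:,::-1]);cv2.imwrite('pics/side.png',b[:,:,::-1])
s=read_state();print(s['clock'],s['position'],s['tool_rot'],s['gripper_width'])
E
```

```text
top stand [([0.614, -0.181, 0.002], 0.8, [343.0, 209.0]), ([0.591, 0.184, -0.0], 0.57, [227.0, 214.0])]
top rack_top [([0.61, -0.188, 0.162], 0.68, [356.0, 204.0])]
top rack_seat [([0.612, -0.168, 0.055], 0.61, [342.0, 208.0]), ([0.6, 0.506, -0.0], 0.59, [124.0, 209.0])]
top pawl_grip [([0.475, -0.23, 0.136], 0.57, [369.0, 253.0])]
top pointer_tip [([0.709, -0.237, 0.187], 0.41, [376.0, 168.0])]
top holder [([0.373, 0.113, 0.0], 0.69, [248.0, 285.0]), ([0.591, 0.191, -0.0], 0.68, [225.0, 214.0]), ([0.669, 0.384, -0.005], 0.55, [165.0, 188.0]), ([0.614, -0.187, 0.16], 0.51, [356.0, 203.0])]
top panel [([0.504, 0.369, 0.0], 0.75, [167.0, 241.0]), ([0.592, 0.187, 0.009], 0.67, [226.0, 213.0]), ([0.612, -0.186, 0.162], 0.59, [355.0, 203.0])]
top panel_face [([0.503, 0.364, 0.079], 0.7, [163.0, 240.0]), ([0.598, 0.2, 0.09], 0.67, [220.0, 209.0])]
top stone [([0.668, 0.382, -0.002], 0.75, [165.0, 188.0])]
top mallet [([0.6, 0.509, -0.0], 0.74, [124.0, 209.0])]
top tin [([0.678, -0.384, 0.003], 0.72, [407.0, 190.0])]
top gouge [([0.794, -0.021, -0.0], 0.85, [293.0, 152.0])]
side stand [([0.616, -0.177, 0.004], 0.88, [305.0, 184.0])]
side rack_top [([0.615, -0.189, 0.163], 0.87, [309.0, 140.0])]
side rack_seat [([0.613, -0.173, 0.054], 0.87, [306.0, 173.0])]
side pawl_grip [([0.475, -0.233, 0.132], 0.69, [361.0, 151.0])]
side pointer_tip [([0.709, -0.233, 0.186], 0.46, [283.0, 117.0])]
side holder [([0.591, 0.186, -0.0], 0.8, [266.0, 283.0]), ([0.37, 0.11, -0.004], 0.66, [360.0, 287.0]), ([0.667, 0.386, 0.0], 0.25, [200.0, 343.0])]
side panel [([0.5, 0.374, -0.001], 0.74, [271.0, 364.0]), ([0.596, 0.189, 0.009], 0.67, [264.0, 281.0])]
side panel_face [([0.591, 0.192, 0.092], 0.97, [264.0, 263.0])]
1.1 [ 0.2571 -0.6241  0.2436] [ 0.     -0.1941  0.981   0.    ] 0.9971347019970669
```

View pics/top.png

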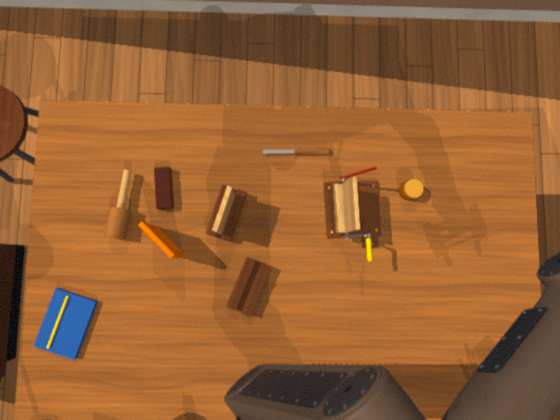

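View pics/side.png

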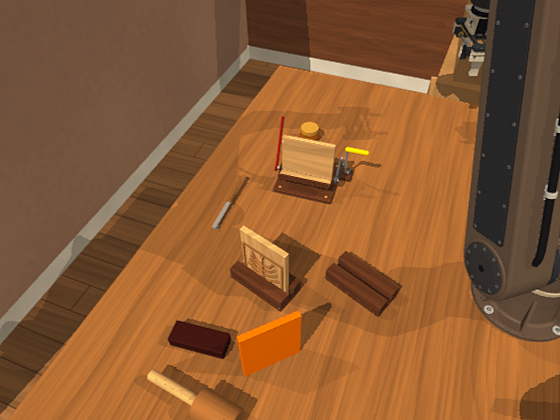

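The wooden panel stands in the holder at top px (225,213) / side px (265,265). The look-alikes are the empty block at top (248,285) and the orange panel at top (160,240). Between the two slotted blocks, the panel-bearing one is farther left (y≈+0.19 against +0.11). The stone at (165,188) is not a block. The stand is at top (350,208), with its yellow handle at (369,248) and red pointer at (360,173). I'll move above the stand for wrist views.

Emit:
{"name": "arm_command", "arguments": {
  "rows": [
    {"dx": -49,"dy": 27,"dz": -17,"wz": 0.36},
    {"dx": -49,"dy": 27,"dz": -17,"wz": 0.36},
    {"dx": -49,"dy": 27,"dz": -17,"wz": 0.36},
    {"dx": -49,"dy": 27,"dz": -17,"wz": 0.36},
    {"dx": -49,"dy": 27,"dz": -17,"wz": 0.36},
    {"dx": -49,"dy": 27,"dz": -17,"wz": 0.36},
    {"dx": -49,"dy": 27,"dz": -17,"wz": 0.36},
    {"dx": -49,"dy": 27,"dz": -17,"wz": 0.36}
  ],
  "hand": 0
}}

```text
$.rows[0]: bad value
```

Emit:
{"name": "arm_command", "arguments": {
  "rows": [
    {"dx": -4,"dy": 2,"dz": -2,"wx": 0,"wy": 0,"wz": 0.1},
    {"dx": -7,"dy": 4,"dz": -3,"wx": 0,"wy": 0,"wz": 0.2},
    {"dx": -10,"dy": 6,"dz": -4,"wx": 0,"wy": 0,"wz": 0.3},
    {"dx": -13,"dy": 7,"dz": -5,"wx": 0,"wy": 0,"wz": 0.36},
    {"dx": -17,"dy": 9,"dz": -6,"wx": 0,"wy": 0,"wz": 0.36},
    {"dx": -20,"dy": 11,"dz": -7,"wx": 0,"wy": 0,"wz": 0.36},
    {"dx": -24,"dy": 13,"dz": -8,"wx": 0,"wy": 0,"wz": 0.36},
    {"dx": -27,"dy": 15,"dz": -10,"wx": 0,"wy": 0,"wz": 0.36}
  ],
  "hand": 0
}}

```text
clock: 1.77
position: [0.4486, -0.3828, 0.3408]
tool_rot: [-0.001, -0.015, 1.0, 0.001]
force: [0.1, 0.2, -0.6]
gripper_width: 0.511
grasp_force: 0.0
```

Emit:
{"name": "arm_command", "arguments": {
  "rows": [
    {"dx": -2,"dy": 2.5,"dz": -1},
    {"dx": -4,"dy": 5,"dz": -2},
    {"dx": -6,"dy": 7.5,"dz": -3},
    {"dx": -8,"dy": 10,"dz": -4},
    {"dx": -10,"dy": 12.5,"dz": -5},
    {"dx": -12,"dy": 15,"dz": -6},
    {"dx": -14,"dy": 17,"dz": -7},
    {"dx": -14,"dy": 17,"dz": -7}
  ]
}}

```text
$.rows[0]: bad value
```

```bash
cat >> h.py <<'E'
def spots(c,ts):
    for t in ts:
        r=spot_point(t,c);print(c,t,[(np.round(d['centre'],4).tolist(),round(d['conf'],2),proj(c,d['centre']).round()[0].tolist()) for d in r[:3]])
E
python3 - <<'E'
from h import *
s=read_state();print(s['clock'],s['position'],s['tool_rot'])
snap('wrist','w1.png')
spots('wrist',['stand','rack_top','rack_seat','pawl_grip','pointer_tip'])
m=camera_model('wrist');Rm=cv2.Rodrigues(np.array(m['rvec'],float))[0];print(-Rm.T@np.array(m['tvec']),Rm,m['fx'])
E
```

```text
1.7667 [ 0.44856573 -0.38284668  0.34080564] [-9.15481352e-04 -1.54582639e-02  9.99879759e-01  8.19959707e-04]
wrist stand [([0.6155, -0.1776, -0.0017], 0.55, [400.0, 257.0])]
wrist rack_top []
wrist rack_seat []
wrist pawl_grip [([0.4757, -0.2281, 0.1358], 0.74, [419.0, 207.0]), ([0.6784, -0.3913, 0.0003], 0.2, [273.0, 291.0])]
wrist pointer_tip []
[ 0.36324914 -0.38739495  0.48272647] [[-2.96498821e-02  9.99560087e-01  7.19380640e-04]
 [ 9.51055204e-01  2.79895976e-02  3.07750843e-01]
 [ 3.07595324e-01  9.80894692e-03 -9.51466710e-01]] 323.8903360419863
```

View pics/w1.png

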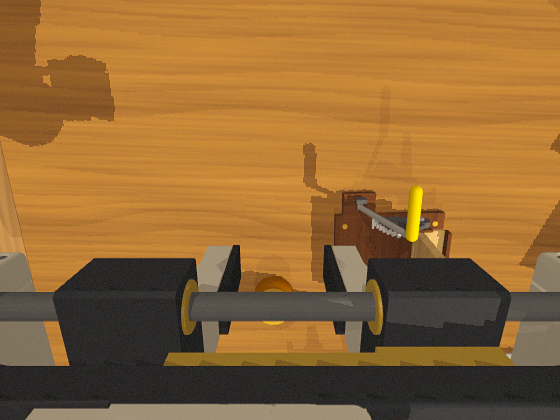

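The gripper hides the lower half of this view. It shows the yellow handle at (414,214) and the toothed quadrant at (385,225). I'll move farther out so the whole stand falls in the upper half.

Emit:
{"name": "arm_command", "arguments": {
  "rows": [
    {"dx": -2.5,"dy": 2.5,"dz": -1,"wx": 0,"wy": 0,"wz": 0},
    {"dx": -5,"dy": 5,"dz": -2,"wx": 0,"wy": 0,"wz": 0},
    {"dx": -8,"dy": 7.5,"dz": -3,"wx": 0,"wy": 0,"wz": 0},
    {"dx": -11,"dy": 10,"dz": -4,"wx": 0,"wy": 0,"wz": 0},
    {"dx": -14,"dy": 12.5,"dz": -5,"wx": 0,"wy": 0,"wz": 0},
    {"dx": -17,"dy": 15,"dz": -6,"wx": 0,"wy": 0,"wz": 0},
    {"dx": -20,"dy": 17,"dz": -7,"wx": 0,"wy": 0,"wz": 0},
    {"dx": -22,"dy": 19,"dz": -8,"wx": 0,"wy": 0,"wz": 0}
  ]
}}

```text
clock: 2.73
position: [0.6633, -0.1885, 0.4205]
tool_rot: [-0.001, -0.015, 1.0, 0.0]
force: [0.3, -1.2, -0.6]
gripper_width: 0.497
grasp_force: 0.0
```

Run:
```python
from h import *
s=read_state();print(s['clock'],s['position'],s['tool_rot'])
snap('wrist','w2.png')
spots('wrist',['stand','rack_top','rack_seat','pawl_grip','pointer_tip'])
```

```text
2.7333 [ 0.66330675 -0.18847361  0.4204543 ] [-1.23270270e-03 -1.46332214e-02  9.99892163e-01  1.04347985e-04]
wrist stand [([0.6162, -0.1784, -0.0005], 0.96, [287.0, 121.0])]
wrist rack_top [([0.6098, -0.1852, 0.1643], 0.9, [285.0, 126.0]), ([0.7139, -0.236, 0.1848], 0.18, [241.0, 213.0])]
wrist rack_seat [([0.614, -0.1695, 0.0522], 0.56, [295.0, 124.0])]
wrist pawl_grip [([0.4747, -0.23, 0.1335], 0.63, [251.0, 5.0]), ([0.6157, -0.1718, 0.0516], 0.22, [294.0, 126.0])]
wrist pointer_tip [([0.713, -0.2351, 0.184], 0.68, [243.0, 213.0])]
```

View pics/w2.png

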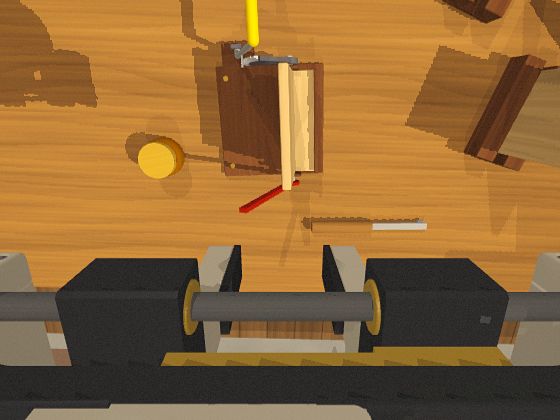

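The view shows the stand base with corners near (217,64), (323,62), (322,172) and (222,176). The rack's top edge runs from (285,63) to (287,189), the pointer from (298,181) to its tip at (241,211), and the handle end is at (253,45). Next I'll fit the stand's pose and joints to all of this.

```bash
cat > fit.py <<'E'
from h import *
from scipy.optimize import least_squares
def T(p,P): # stand -> world
    c,s=np.cos(p[2]),np.sin(p[2]);return np.array([p[0]+c*P[0]-s*P[1],p[1]+s*P[0]+c*P[1],P[2]])
def rk(a,x,y,z): return np.array([x*np.cos(a)-z*np.sin(a),y,.05+x*np.sin(a)+z*np.cos(a)])
def pw(q,y): return np.array([-.0785+.12*np.sin(.436-q),y,.0156+.12*np.cos(.436-q)])
E
python3 - <<'E'
from fit import *
px=[((217,64),lambda p:np.array([-.115,.088,.012])),((323,62),lambda p:np.array([.055,.088,.012])),((322,172),lambda p:np.array([.055,-.088,.012])),((222,176),lambda p:np.array([-.115,-.088,.012])),
 ((285,63),lambda p:rk(p[3],0,.075,.115)),((287.5,189),lambda p:rk(p[3],0,-.075,.115)),((241,211),lambda p:rk(p[5],0,-.093,.15))]
sp=[([.614,-.181,0],lambda p:np.zeros(3)),([.616,-.177,0],lambda p:np.zeros(3)),([.616,-.178,0],lambda p:np.zeros(3)),
 ([.610,-.188,.162],lambda p:rk(p[3],0,0,.115)),([.615,-.189,.163],lambda p:rk(p[3],0,0,.115)),([.610,-.185,.1643],lambda p:rk(p[3],0,0,.115)),
 ([.709,-.237,.187],lambda p:rk(p[5],0,-.093,.15)),([.709,-.233,.186],lambda p:rk(p[5],0,-.093,.15)),([.713,-.235,.184],lambda p:rk(p[5],0,-.093,.15)),
 ([.475,-.230,.136],lambda p:pw(p[4],.14)),([.475,-.233,.132],lambda p:pw(p[4],.14)),([.4757,-.2281,.1358],lambda p:pw(p[4],.14)),([.4747,-.230,.1335],lambda p:pw(p[4],.14)),
 ([.612,-.168,.055],lambda p:rk(p[3],.006,0,0)),([.613,-.173,.054],lambda p:rk(p[3],.006,0,0))]
def f(p):
    r=[]
    for o,g in px: r+=list((proj('wrist',T(p,g(p)))[0]-o)/1.5)
    for o,g in sp: r+=list((T(p,g(p))-o)/.004)
    return r
s=least_squares(f,[.615,-.179,1.6,.1,.1,.42],loss='soft_l1');print(s.x.round(4),s.cost)
print(np.array(f(s.x)).round(1)[:14])
p=s.x;print('grip',T(p,pw(p[4],.14)),'up',T(p,pw(.44,.14)),'rel',T(p,pw(.82,.14)),'racktop',T(p,rk(p[3],0,0,.115)))
np.save('p.npy',p)
E
```

```text
[ 0.6125 -0.1777  1.6191  0.0676  0.1664  0.4377] 9.68545210453232
[-1.1  1.   0.5  0.8 -0.2  0.8  1.2 -0.6 -0.1 -0.2 -0.5  0.9  0.6 -0.7]
grip [ 0.47492625 -0.23098283  0.13126667] up [ 0.47649175 -0.2633816   0.13559904] rel [ 0.47863832 -0.30780563  0.12686082] racktop [ 0.6128915  -0.18549255  0.16473756]
```

Emit:
{"name": "arm_command", "arguments": {
  "rows": [
    {"dx": 3.5,"dy": -0.7,"dz": 2,"wx": 0,"wy": 0,"wz": -0.02},
    {"dx": 7,"dy": -1.4,"dz": 4,"wx": 0,"wy": 0,"wz": -0.02},
    {"dx": 10.5,"dy": -2.1,"dz": 7,"wx": 0,"wy": 0,"wz": -0.02},
    {"dx": 13.5,"dy": -2.7,"dz": 10,"wx": 0,"wy": 0,"wz": -0.02},
    {"dx": 16.5,"dy": -3.3,"dz": 13,"wx": 0,"wy": 0,"wz": -0.02},
    {"dx": 18.9,"dy": -3.7,"dz": 16,"wx": 0,"wy": 0,"wz": -0.02},
    {"dx": 18.9,"dy": -3.7,"dz": 18,"wx": 0,"wy": 0,"wz": -0.02},
    {"dx": 18.9,"dy": -3.7,"dz": 18,"wx": 0,"wy": 0,"wz": -0.02}
  ]
}}

```text
clock: 3.7
position: [0.4688, -0.2319, 0.2381]
tool_rot: [-0.003, -0.024, 1.0, 0.001]
force: [-0.1, 0.4, -0.6]
gripper_width: 0.502
grasp_force: 0.0
```

Emit:
{"name": "arm_command", "arguments": {
  "rows": [
    {"dx": 0,"dy": 0,"dz": 3,"wx": 0,"wy": 0,"wz": 0},
    {"dx": 0,"dy": 0,"dz": 6,"wx": 0,"wy": 0,"wz": 0},
    {"dx": 0,"dy": 0,"dz": 8.5,"wx": 0,"wy": 0,"wz": 0},
    {"dx": 0,"dy": 0,"dz": 10,"wx": 0,"wy": 0,"wz": 0},
    {"dx": 0,"dy": -1,"dz": 10,"wx": 0,"wy": 0,"wz": 0},
    {"dx": 0,"dy": -2,"dz": 10,"wx": 0,"wy": 0,"wz": 0},
    {"dx": 0,"dy": -3,"dz": 10,"wx": 0,"wy": 0,"wz": 0},
    {"dx": 0,"dy": -4,"dz": 10,"wx": 0,"wy": 0,"wz": 0}
  ]
}}

```text
clock: 4.37
position: [0.4774, -0.273, 0.1437]
tool_rot: [0.001, -0.025, 1.0, -0.001]
force: [-1.1, 0.6, 0.6]
gripper_width: 0.503
grasp_force: 0.1
```

Emit:
{"name": "arm_command", "arguments": {
  "rows": [
    {"dx": 0,"dy": -1,"dz": 0,"wx": 0,"wy": 0,"wz": 0},
    {"dx": 0,"dy": -2,"dz": 0,"wx": 0,"wy": 0,"wz": 0},
    {"dx": 0,"dy": -3,"dz": 0,"wx": 0,"wy": 0,"wz": 0},
    {"dx": 0,"dy": -3.8,"dz": 0,"wx": 0,"wy": 0,"wz": 0},
    {"dx": 0,"dy": -3.8,"dz": 0,"wx": 0,"wy": 0,"wz": 0},
    {"dx": 0,"dy": -3.8,"dz": 0,"wx": 0,"wy": 0,"wz": 0}
  ]
}}

```text
clock: 4.87
position: [0.4778, -0.3096, 0.1417]
tool_rot: [-0.0, -0.025, 1.0, 0.0]
force: [0.5, -0.3, 0.8]
gripper_width: 0.502
grasp_force: 0.0
```

Run:
```python
from fit import *
p=np.load('p.npy');print('expect',T(p,pw(.82,.14)))
for c in ['top','side','wrist']: snap(c);spots(c,['pawl_grip'])
```

```text
expect [ 0.47863832 -0.30780563  0.12686082]
top pawl_grip []
side pawl_grip [([0.4827, -0.3116, 0.1288], 0.55, [365.0, 135.0])]
wrist pawl_grip [([0.4853, -0.3118, 0.129], 0.59, [274.0, 276.0])]
```

Emit:
{"name": "arm_command", "arguments": {
  "rows": [
    {"dx": 0,"dy": 0,"dz": -4,"wx": 0,"wy": 0,"wz": 0},
    {"dx": 0,"dy": 0,"dz": -8,"wx": 0,"wy": 0,"wz": 0},
    {"dx": -2.5,"dy": 2,"dz": -10,"wx": 0,"wy": 0,"wz": 0},
    {"dx": -5.5,"dy": 4.5,"dz": -10,"wx": -0.03,"wy": 0,"wz": 0},
    {"dx": -8.5,"dy": 7,"dz": -10,"wx": -0.07,"wy": 0,"wz": 0},
    {"dx": -11.5,"dy": 9.5,"dz": -10,"wx": -0.07,"wy": 0,"wz": 0},
    {"dx": -14.1,"dy": 11.3,"dz": -10,"wx": -0.07,"wy": 0,"wz": 0},
    {"dx": -14.1,"dy": 11.3,"dz": -10,"wx": -0.07,"wy": 0,"wz": 0}
  ]
}}

```text
clock: 5.83
position: [0.6168, -0.1855, 0.241]
tool_rot: [-0.001, -0.027, 0.999, 0.035]
force: [0.4, -1.0, -0.4]
gripper_width: 0.502
grasp_force: 0.0
```

```bash
cat >> fit.py <<'E'
def rackrot(p,a): # tool frame aligned with rack at lean a: tool y=rack x, tool z=-rack z
    xs=T(p,[np.cos(a),0,np.sin(a)])-T(p,[0,0,0]); zs=T(p,[-np.sin(a),0,np.cos(a)])-T(p,[0,0,0])
    return R.from_matrix(np.c_[np.cross(xs,-zs),xs,-zs])
E
python3 - <<'E'
from fit import *
p=np.load('p.npy');a=p[3];s=read_state();print(s['position'])
for z in (.15,.110): print(np.round(go(T(p,rk(a,0,0,z)),rackrot(p,a)),3))
for c in ['top','side']: snap(c);spots(c,['rack_top','pawl_grip'])
E
```

```text
[ 0.61680996 -0.1855357   0.24104539]
[[ 3.940e-01 -5.010e-01  4.114e+00]
 [ 3.000e-03 -0.000e+00  6.000e-03]]
[[ 3.940e-01 -5.120e-01  8.114e+00]
 [ 3.000e-03 -0.000e+00  6.000e-03]]
top rack_top [([0.6111, -0.1896, 0.1581], 0.68, [356.0, 204.0])]
top pawl_grip [([0.4784, -0.3111, 0.126], 0.66, [397.0, 252.0])]
side rack_top [([0.613, -0.1876, 0.162], 0.61, [309.0, 141.0])]
side pawl_grip [([0.4806, -0.3101, 0.1237], 0.62, [365.0, 137.0])]
```

Pawl is released. I'll descend over the rack edge and close.

Emit:
{"name": "arm_command", "arguments": {
  "rows": [
    {"dx": 0.4,"dy": -0.5,"dz": 2,"wx": 0,"wy": 0,"wz": 0},
    {"dx": 0.4,"dy": -0.5,"dz": 4,"wx": 0,"wy": 0,"wz": 0},
    {"dx": 0.4,"dy": -0.5,"dz": 6,"wx": 0,"wy": 0,"wz": 0},
    {"dx": 0.4,"dy": -0.5,"dz": 7,"wx": 0,"wy": 0,"wz": 0},
    {"dx": 0.4,"dy": -0.5,"dz": 8,"wx": 0,"wy": 0,"wz": 0},
    {"dx": 0.4,"dy": -0.5,"dz": 8,"wx": 0,"wy": 0,"wz": 0}
  ]
}}

```text
clock: 6.63
position: [0.608, -0.1889, 0.1602]
tool_rot: [-0.002, -0.025, 0.999, 0.035]
force: [-0.1, 0.9, -0.6]
gripper_width: 0.501
grasp_force: 0.0
```

Emit:
{"name": "arm_command", "arguments": {
  "rows": [
    {"dx": 0,"dy": 0,"dz": 0,"wx": 0,"wy": 0,"wz": 0},
    {"dx": 0,"dy": 0,"dz": 0,"wx": 0,"wy": 0,"wz": 0},
    {"dx": 0,"dy": 0,"dz": 0,"wx": 0,"wy": 0,"wz": 0},
    {"dx": 0,"dy": 0,"dz": 0,"wx": 0,"wy": 0,"wz": 0},
    {"dx": 0,"dy": 0,"dz": 0,"wx": 0,"wy": 0,"wz": 0},
    {"dx": 0,"dy": 0,"dz": 0,"wx": 0,"wy": 0,"wz": 0}
  ],
  "hand": -0.9
}}

```text
clock: 7.13
position: [0.6094, -0.188, 0.1625]
tool_rot: [-0.0, -0.025, 0.999, 0.035]
force: [0.0, 4.1, 2.4]
gripper_width: 0.139
grasp_force: 30.1
```

Emit:
{"name": "arm_command", "arguments": {
  "rows": [
    {"dx": 0,"dy": -0.67,"dz": 0.02,"wx": -0.06,"wy": 0,"wz": 0},
    {"dx": 0,"dy": -1.35,"dz": 0.08,"wx": -0.12,"wy": 0,"wz": 0},
    {"dx": 0,"dy": -2.01,"dz": 0.18,"wx": -0.18,"wy": 0,"wz": 0},
    {"dx": 0,"dy": -2.67,"dz": 0.32,"wx": -0.24,"wy": 0,"wz": 0},
    {"dx": 0,"dy": -3.32,"dz": 0.5,"wx": -0.3,"wy": 0,"wz": 0},
    {"dx": 0,"dy": -3.9,"dz": 0.7,"wx": -0.355,"wy": 0,"wz": 0},
    {"dx": 0,"dy": -3.9,"dz": 0.7,"wx": -0.355,"wy": 0,"wz": 0},
    {"dx": 0,"dy": -3.9,"dz": 0.7,"wx": -0.355,"wy": 0,"wz": 0}
  ]
}}

```text
clock: 7.8
position: [0.6118, -0.2274, 0.1512]
tool_rot: [-0.005, -0.024, 0.977, 0.212]
force: [4.2, 0.4, -3.2]
gripper_width: 0.141
grasp_force: 30.3
```

Run:
```python
from fit import *
p=np.load('p.npy');s=read_state();q=s['tool_rot'];z=-R.from_quat([q[1],q[2],q[3],q[0]]).as_matrix()[:,2]
x=np.array(s['position'])-[p[0],p[1],.05];u=np.array([np.cos(p[2]),np.sin(p[2])])
print(s['position'],s['force'],'tilt tool',np.arctan2(-z[:2]@u,z[2]),'lean by pos',np.arctan2(-x[:2]@u,x[2]),np.hypot(x[:2]@u,x[2]))
for c in ['top','side']: snap(c,c+'r.png',(260,60,400,200) if c=='side' else (300,130,440,270),4);spots(c,['rack_top','pointer_tip','pawl_grip'])
```

```text
[ 0.61178422 -0.22736389  0.15123398] [ 4.16570746  0.4350795  -3.21981035] tilt tool 0.4269505272420761 lean by pos 0.45505243501798337 0.11270285177540831
top rack_top []
top pointer_tip [([0.7115, -0.2349, 0.1839], 0.58, [374.0, 167.0])]
top pawl_grip []
side rack_top [([0.6181, -0.2268, 0.1507], 0.81, [312.0, 135.0])]
side pointer_tip [([0.7082, -0.2328, 0.1833], 0.67, [283.0, 118.0])]
side pawl_grip [([0.4818, -0.312, 0.1255], 0.68, [365.0, 136.0])]
```

View pics/sider.png

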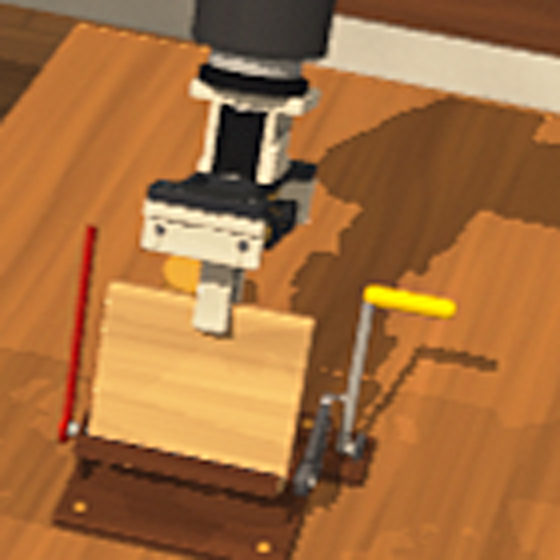

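The picture shows the gripped rack, edge (107,285)–(92,432), close to parallel with the red pointer (92,228)–(65,437). The pawl is leaning back. I'll release the rack.

Emit:
{"name": "arm_command", "arguments": {
  "rows": [
    {"dx": 0,"dy": 0,"dz": 0,"wx": 0,"wy": 0,"wz": 0},
    {"dx": 0,"dy": 0,"dz": 0,"wx": 0,"wy": 0,"wz": 0},
    {"dx": 0,"dy": 0,"dz": 0,"wx": 0,"wy": 0,"wz": 0},
    {"dx": 0,"dy": 0,"dz": 0,"wx": 0,"wy": 0,"wz": 0},
    {"dx": 0,"dy": 0,"dz": -3,"wx": 0,"wy": 0,"wz": 0},
    {"dx": 0,"dy": 0,"dz": -6,"wx": 0,"wy": 0,"wz": 0},
    {"dx": 0,"dy": 0,"dz": -9,"wx": 0,"wy": 0,"wz": 0},
    {"dx": 0,"dy": 0,"dz": -9,"wx": 0,"wy": 0,"wz": 0}
  ],
  "hand": 0
}}

```text
clock: 8.87
position: [0.6143, -0.2677, 0.2404]
tool_rot: [-0.002, -0.025, 0.978, 0.208]
force: [-0.1, -0.8, 0.9]
gripper_width: 0.502
grasp_force: 0.0
```

Run:
```python
from fit import *
p=np.load('p.npy');s=read_state();print(s['clock'],s['position'],s['gripper_width'])
D=rackrot(p,0)
print(np.round(go([.475,-.305,.25],D),3),np.round(go([.475,-.305,.135],D),3))
for c in ['top','side','wrist']: snap(c);spots(c,['rack_top','pawl_grip'])
```

```text
8.8667 [ 0.61430264 -0.26771927  0.24044284] 0.5015979292543542
[[ 1.4092e+01 -2.3370e+00 -2.1930e+00]
 [ 4.1900e-01  6.0000e-03  3.0000e-03]] [[ 1.4172e+01 -7.0130e+00  8.3130e+00]
 [ 4.1900e-01  6.0000e-03  3.0000e-03]]
top rack_top [([0.6167, -0.2302, 0.1495], 0.79, [370.0, 203.0])]
top pawl_grip []
side rack_top [([0.6182, -0.2283, 0.1521], 0.69, [312.0, 135.0]), ([0.7913, -0.0202, -0.0022], 0.24, [230.0, 206.0])]
side pawl_grip [([0.4803, -0.3122, 0.1275], 0.73, [366.0, 135.0])]
wrist rack_top [([0.6117, -0.2242, 0.149], 0.71, [282.0, 215.0])]
wrist pawl_grip [([0.4809, -0.3088, 0.1292], 0.94, [151.0, 11.0])]
```

Emit:
{"name": "arm_command", "arguments": {
  "rows": [
    {"dx": 3,"dy": -0.5,"dz": -2.2,"wx": 0.1,"wy": 0,"wz": 0},
    {"dx": 6,"dy": -1,"dz": -2.2,"wx": 0.2,"wy": 0,"wz": 0},
    {"dx": 9,"dy": -1.5,"dz": -2.2,"wx": 0.3,"wy": 0,"wz": 0},
    {"dx": 12,"dy": -2,"dz": -2.2,"wx": 0.42,"wy": 0,"wz": 0},
    {"dx": 14.1,"dy": -2.4,"dz": -2.2,"wx": 0.42,"wy": 0,"wz": 0},
    {"dx": 14.1,"dy": -3.5,"dz": 0,"wx": 0.42,"wy": 0,"wz": 0},
    {"dx": 14.1,"dy": -4.7,"dz": 3,"wx": 0.42,"wy": 0,"wz": 0},
    {"dx": 14.1,"dy": -4.7,"dz": 3,"wx": 0.42,"wy": 0,"wz": 0}
  ]
}}

```text
clock: 9.98
position: [0.4703, -0.2999, 0.1825]
tool_rot: [-0.003, -0.025, 1.0, 0.004]
force: [-1.6, 1.0, -1.8]
gripper_width: 0.5
grasp_force: 0.0
```

Emit:
{"name": "arm_command", "arguments": {
  "rows": [
    {"dx": 0,"dy": -0.6,"dz": 1.5,"wx": 0,"wy": 0,"wz": 0},
    {"dx": 0,"dy": -0.6,"dz": 3,"wx": 0,"wy": 0,"wz": 0},
    {"dx": 0,"dy": -0.6,"dz": 4.7,"wx": 0,"wy": 0,"wz": 0},
    {"dx": 0,"dy": -0.6,"dz": 4.7,"wx": 0,"wy": 0,"wz": 0},
    {"dx": 0,"dy": 0.5,"dz": 4.7,"wx": 0,"wy": 0,"wz": 0},
    {"dx": 0,"dy": 1.5,"dz": 4.7,"wx": 0,"wy": 0,"wz": 0},
    {"dx": 0,"dy": 2.5,"dz": 4.5,"wx": 0,"wy": 0,"wz": 0},
    {"dx": 0,"dy": 3.5,"dz": 4.3,"wx": 0,"wy": 0,"wz": 0}
  ]
}}

```text
clock: 10.65
position: [0.4723, -0.2655, 0.1458]
tool_rot: [0.001, -0.026, 1.0, 0.002]
force: [-0.2, 0.3, -0.2]
gripper_width: 0.502
grasp_force: 0.1
```

Emit:
{"name": "arm_command", "arguments": {
  "rows": [
    {"dx": 0,"dy": 1,"dz": 0,"wx": 0,"wy": 0,"wz": 0},
    {"dx": 0,"dy": 2,"dz": 0,"wx": 0,"wy": 0,"wz": 0},
    {"dx": 0,"dy": 3,"dz": 0,"wx": 0,"wy": 0,"wz": 0},
    {"dx": 0,"dy": 4.1,"dz": 0,"wx": 0,"wy": 0,"wz": 0},
    {"dx": 0,"dy": 4.1,"dz": 0,"wx": 0,"wy": 0,"wz": 0},
    {"dx": 0,"dy": 4.1,"dz": 0,"wx": 0,"wy": 0,"wz": 0}
  ]
}}

```text
clock: 11.15
position: [0.4699, -0.2248, 0.1449]
tool_rot: [0.0, -0.026, 1.0, 0.002]
force: [0.3, -0.2, -0.8]
gripper_width: 0.499
grasp_force: 0.0
```

Run:
```python
from fit import *
p=np.load('p.npy')
for q in (0,.1,.2,.25): print(q,T(p,pw(q,.14)).round(4))
for c in ['top','side','wrist']: snap(c);spots(c,['rack_top','pawl_grip'])
```

```text
0 [ 0.474  -0.2123  0.1244]
0.1 [ 0.4746 -0.2234  0.1289]
0.2 [ 0.4751 -0.2349  0.1323]
0.25 [ 0.4754 -0.2407  0.1335]
top rack_top []
top pawl_grip []
side rack_top [([0.6165, -0.2261, 0.1524], 0.71, [312.0, 135.0]), ([0.5938, 0.1894, 0.0075], 0.46, [264.0, 282.0])]
side pawl_grip []
wrist rack_top []
wrist pawl_grip [([0.4755, -0.2254, 0.1327], 0.55, [281.0, 275.0])]
```

Emit:
{"name": "arm_command", "arguments": {
  "rows": [
    {"dx": 0,"dy": 0,"dz": -4,"wx": 0,"wy": 0,"wz": 0},
    {"dx": 0,"dy": 0,"dz": -8,"wx": 0,"wy": 0,"wz": 0},
    {"dx": -1,"dy": 2,"dz": -11,"wx": 0,"wy": 0,"wz": 0},
    {"dx": -3,"dy": 5,"dz": -13,"wx": 0,"wy": 0,"wz": 0},
    {"dx": -5,"dy": 8.5,"dz": -14,"wx": 0,"wy": 0,"wz": 0},
    {"dx": -7,"dy": 12,"dz": -15,"wx": 0,"wy": 0,"wz": 0},
    {"dx": -9,"dy": 15.5,"dz": -16,"wx": 0,"wy": 0,"wz": 0},
    {"dx": -11,"dy": 19,"dz": -17,"wx": 0,"wy": 0,"wz": 0}
  ]
}}

```text
clock: 12.27
position: [0.5705, -0.0295, 0.3165]
tool_rot: [0.0, -0.025, 1.0, 0.003]
force: [0.8, -1.2, 1.0]
gripper_width: 0.501
grasp_force: 0.0
```

Emit:
{"name": "arm_command", "arguments": {
  "rows": [
    {"dx": -1.5,"dy": 3.5,"dz": -1,"wx": 0,"wy": 0,"wz": 0},
    {"dx": -3,"dy": 7,"dz": -2,"wx": 0,"wy": 0,"wz": 0},
    {"dx": -4.5,"dy": 10.5,"dz": -4,"wx": 0,"wy": 0,"wz": 0},
    {"dx": -6,"dy": 14,"dz": -6,"wx": 0,"wy": 0,"wz": 0},
    {"dx": -8,"dy": 17,"dz": -8,"wx": 0,"wy": 0,"wz": 0},
    {"dx": -9.5,"dy": 20,"dz": -9.5,"wx": 0,"wy": 0,"wz": 0},
    {"dx": -10.5,"dy": 21.5,"dz": -9.5,"wx": 0,"wy": 0,"wz": 0},
    {"dx": -10.5,"dy": 21.5,"dz": -9.5,"wx": 0,"wy": 0,"wz": 0}
  ]
}}

```text
clock: 12.93
position: [0.6655, 0.1921, 0.4104]
tool_rot: [-0.0, -0.027, 1.0, 0.003]
force: [-1.0, -0.1, -1.0]
gripper_width: 0.499
grasp_force: 0.0
```

Run:
```python
from fit import *
s=read_state();print(s['clock'],s['position'],s['tool_rot'])
w=snap('wrist','w3.png',(120,0,460,250),2.35);spots('wrist',['holder','panel','panel_face','rack_top'])
snap('top');spots('top',['rack_top','pawl_grip','pointer_tip','panel','holder','panel_face'])
snap('side','s3.png',(200,100,400,330),2.6);spots('side',['rack_top','pawl_grip','pointer_tip','panel','panel_face'])
```

```text
12.9333 [0.66550214 0.19208375 0.41040535] [-4.89509319e-04 -2.65694230e-02  9.99643687e-01  2.51518483e-03]
wrist holder [([0.5896, 0.1867, -0.0017], 0.76, [281.0, 105.0]), ([0.6152, -0.1784, 0.0004], 0.63, [57.0, 110.0])]
wrist panel [([0.4961, 0.3685, 0.002], 0.85, [402.0, 48.0]), ([0.5894, 0.1904, 0.0086], 0.6, [284.0, 105.0]), ([0.5874, 0.194, 0.0913], 0.2, [287.0, 105.0])]
wrist panel_face [([0.5109, 0.3624, 0.0793], 0.76, [416.0, 51.0]), ([0.5904, 0.1954, 0.0905], 0.7, [288.0, 107.0])]
wrist rack_top []
top rack_top [([0.6125, -0.2287, 0.1494], 0.93, [370.0, 204.0]), ([0.6011, 0.5094, -0.0008], 0.45, [123.0, 209.0])]
top pawl_grip [([0.4742, -0.2302, 0.1332], 0.7, [369.0, 253.0])]
top pointer_tip [([0.7113, -0.2348, 0.1841], 0.54, [374.0, 167.0])]
top panel [([0.5916, 0.1898, 0.0116], 0.87, [225.0, 213.0]), ([0.5076, 0.3662, 0.0012], 0.7, [168.0, 239.0])]
top holder [([0.5924, 0.1871, 0.0003], 0.74, [226.0, 214.0]), ([0.3731, 0.1132, -0.0017], 0.62, [248.0, 285.0]), ([0.5911, 0.1871, 0.0091], 0.62, [226.0, 214.0])]
top panel_face [([0.5954, 0.1976, 0.0871], 0.91, [221.0, 209.0]), ([0.5017, 0.3638, 0.0792], 0.77, [163.0, 240.0]), ([0.7082, -0.2345, 0.1854], 0.61, [374.0, 168.0])]
side rack_top [([0.6177, -0.227, 0.1528], 0.91, [312.0, 135.0])]
side pawl_grip [([0.4758, -0.2367, 0.1309], 0.72, [361.0, 150.0])]
side pointer_tip [([0.7074, -0.233, 0.1843], 0.5, [283.0, 118.0]), ([0.6027, 0.5103, -0.0002], 0.2, [199.0, 407.0])]
side panel [([0.5908, 0.1889, 0.0095], 0.75, [266.0, 282.0]), ([0.4997, 0.3716, -0.0007], 0.73, [272.0, 363.0])]
side panel_face [([0.5086, 0.3627, 0.0794], 0.68, [268.0, 342.0]), ([0.5921, 0.1922, 0.0905], 0.56, [263.0, 263.0]), ([0.6001, 0.5091, 0.0007], 0.2, [200.0, 407.0])]
```

View pics/w3.png

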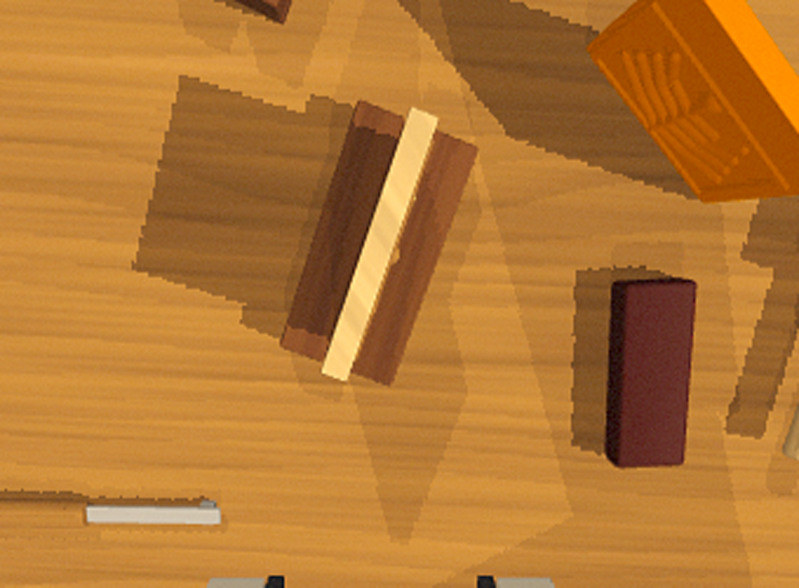

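View pics/s3.png

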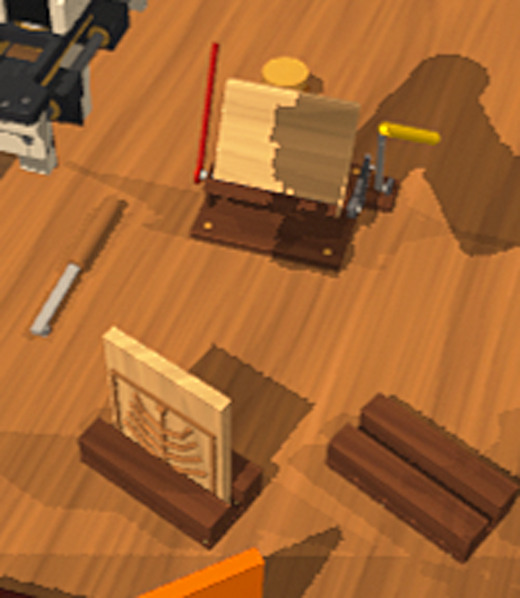

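The wrist crop shows the wooden panel's top edge with corners (412,108), (438,118), (348,381) and (322,373). The orange look-alike is at the upper right and the stone at (650,370). The side crop shows the rack leaning in line with the pointer, the pawl forward with its handle at (410,132), and the panel's carved side facing the side camera, which is the wrist view's right.

Run:
```python
from fit import *
f=lambda u,v:(120+u/2.35,v/2.35)
C=[f(412,108),f(438,118),f(322,373),f(348,381)]
P=cam('wrist')
def bp(px,z):
    A=P[:,:2]-0;M=np.c_[P[:,0],P[:,1],-np.array([px[0],px[1],1])];x=np.linalg.solve(M,-(P[:,2]*z+P[:,3]));return x[:2]
for z in (.165,.17):
    B=np.array([bp(c,z) for c in C]);d=(B[0]+B[1]-B[2]-B[3])/2;print(z,B.round(4).tolist(),B.mean(0).round(4),np.linalg.norm(d),np.arctan2(-d[1],-d[0]),np.linalg.norm(B[1]-B[0]))
g=lambda u,v:(200+u/2.6,100+v/2.6)
print(tri('wrist',f(348,381),'side',g(104,341)),tri('wrist',f(438,118),'side',g(218,412)))
```

```text
0.165 [[0.5249, 0.1983], [0.5286, 0.2107], [0.6504, 0.16], [0.6539, 0.1735]] [0.5895 0.1856] 0.13100419651931378 -0.2924121076700565 0.012853142409451693
0.17 [[0.5257, 0.1981], [0.5292, 0.2103], [0.6495, 0.1603], [0.653, 0.1736]] [0.5893 0.1856] 0.12931590279665753 -0.2924121076700569 0.012687499779499125
[0.65467319 0.17322817 0.15959085] [0.53064763 0.21202106 0.16525479]
```

Run:
```python
from fit import *
D=rackrot([0,0,1.278],0)
for z in (.22,.152): print(np.round(go([.590,.1865,z],D),3))
```

```text
[[ 7.4040e+00  8.6000e-02  1.9173e+01]
 [ 5.0000e-03 -1.0000e-03  3.4400e-01]]
[[ 7.4040e+00  5.2000e-02  2.5973e+01]
 [ 5.0000e-03 -1.0000e-03  3.4400e-01]]
```

Emit:
{"name": "arm_command", "arguments": {
  "rows": [
    {"dx": 2,"dy": 0.1,"dz": 3,"wx": 0,"wy": 0,"wz": 0.1},
    {"dx": 4,"dy": 0.1,"dz": 6,"wx": 0,"wy": 0,"wz": 0.2},
    {"dx": 6,"dy": 0.1,"dz": 9,"wx": 0,"wy": 0,"wz": 0.3},
    {"dx": 7.4,"dy": 0.1,"dz": 12,"wx": 0,"wy": 0,"wz": 0.344},
    {"dx": 7.4,"dy": 0.1,"dz": 15,"wx": 0,"wy": 0,"wz": 0.344},
    {"dx": 7.4,"dy": 0.1,"dz": 17.5,"wx": 0,"wy": 0,"wz": 0.344},
    {"dx": 7.4,"dy": 0.1,"dz": 19,"wx": 0,"wy": 0,"wz": 0.344},
    {"dx": 7.4,"dy": 0.1,"dz": 19,"wx": 0,"wy": 0,"wz": 0.344}
  ]
}}

```text
clock: 14.5
position: [0.5881, 0.1859, 0.218]
tool_rot: [-0.003, 0.146, 0.989, 0.001]
force: [-1.1, -0.4, 0.2]
gripper_width: 0.501
grasp_force: 0.0
```

Run:
```python
from fit import *
D=rackrot([0,0,1.278],0);print(np.round(go([.590,.1865,.152],D),3))
snap('side');spots('side',['panel','panel_face']);snap('top');spots('top',['panel'])
```

```text
[[-2.050e-01  1.030e-01  6.597e+00]
 [ 1.000e-03 -6.000e-03 -1.000e-03]]
side panel [([0.5913, 0.1855, 0.0111], 0.82, [266.0, 280.0]), ([0.5005, 0.373, -0.0011], 0.64, [271.0, 364.0])]
side panel_face [([0.5913, 0.1923, 0.0936], 0.91, [263.0, 263.0]), ([0.5093, 0.3625, 0.0787], 0.85, [268.0, 342.0])]
top panel [([0.5079, 0.3652, 0.002], 0.52, [168.0, 239.0])]
```

Emit:
{"name": "arm_command", "arguments": {
  "rows": [
    {"dx": -0.2,"dy": 0.1,"dz": 2,"wx": 0,"wy": 0,"wz": 0},
    {"dx": -0.2,"dy": 0.1,"dz": 4,"wx": 0,"wy": 0,"wz": 0},
    {"dx": -0.2,"dy": 0.1,"dz": 5.5,"wx": 0,"wy": 0,"wz": 0},
    {"dx": -0.2,"dy": 0.1,"dz": 6.6,"wx": 0,"wy": 0,"wz": 0},
    {"dx": -0.2,"dy": 0.1,"dz": 6.6,"wx": 0,"wy": 0,"wz": 0},
    {"dx": -0.2,"dy": 0.1,"dz": 6.6,"wx": 0,"wy": 0,"wz": 0}
  ]
}}

```text
clock: 15.25
position: [0.5926, 0.1874, 0.1563]
tool_rot: [-0.0, 0.146, 0.989, 0.002]
force: [-0.4, 1.1, 0.9]
gripper_width: 0.499
grasp_force: 0.0
```

Emit:
{"name": "arm_command", "arguments": {
  "rows": [
    {"dx": 0,"dy": 0,"dz": 0,"wx": 0,"wy": 0,"wz": 0},
    {"dx": 0,"dy": 0,"dz": 0,"wx": 0,"wy": 0,"wz": 0},
    {"dx": 0,"dy": 0,"dz": 0,"wx": 0,"wy": 0,"wz": 0},
    {"dx": 0,"dy": 0,"dz": 0,"wx": 0,"wy": 0,"wz": 0},
    {"dx": 0,"dy": 0,"dz": 0,"wx": 0,"wy": 0,"wz": 0},
    {"dx": 0,"dy": 0,"dz": 0,"wx": 0,"wy": 0,"wz": 0}
  ],
  "hand": -0.9
}}

```text
clock: 15.75
position: [0.5923, 0.1873, 0.1562]
tool_rot: [-0.0, 0.146, 0.989, 0.003]
force: [-0.9, -0.1, 2.3]
gripper_width: 0.156
grasp_force: 30.0
```

Emit:
{"name": "arm_command", "arguments": {
  "rows": [
    {"dx": 0,"dy": 0,"dz": -1.5,"wx": 0,"wy": 0,"wz": 0},
    {"dx": 0,"dy": 0,"dz": -3,"wx": 0,"wy": 0,"wz": 0},
    {"dx": 0,"dy": 0,"dz": -5,"wx": 0,"wy": 0,"wz": 0},
    {"dx": 0,"dy": 0,"dz": -7.5,"wx": 0,"wy": 0,"wz": 0},
    {"dx": 0,"dy": 0,"dz": -10,"wx": 0,"wy": 0,"wz": 0},
    {"dx": 0,"dy": 0,"dz": -12.5,"wx": 0,"wy": 0,"wz": 0},
    {"dx": 0,"dy": 0,"dz": -15,"wx": 0,"wy": 0,"wz": 0},
    {"dx": 0,"dy": 0,"dz": -15,"wx": 0,"wy": 0,"wz": 0}
  ]
}}

```text
clock: 16.42
position: [0.594, 0.187, 0.3113]
tool_rot: [0.003, 0.146, 0.989, 0.004]
force: [1.6, -0.9, -1.4]
gripper_width: 0.161
grasp_force: 30.0
```

Run:
```python
from fit import *
p=np.load('p.npy');s=read_state();print(s['clock'],s['position'],s['tool_rot'],s['gripper_width'],s['force'])
a=.45
print(np.round(go(T(p,rk(a,.03,0,.24)),rackrot(p,a)),3),T(p,rk(a,.03,0,.24)))
snap('side');spots('side',['panel','panel_face','pawl_grip','rack_top','rack_seat']);snap('top');spots('top',['panel','panel_face','pawl_grip','rack_seat','rack_top'])
```

```text
16.4167 [0.5940317  0.1870427  0.31129485] [0.00277504 0.14584926 0.98929344 0.00433478] 0.16073348421708392 [ 1.61955154 -0.8805779  -1.3527492 ]
[[-14.872 -41.713   2.885]
 [ -0.437   0.082  -0.334]] [ 0.6162513  -0.25502488  0.27915627]
side panel [([0.5964, 0.192, 0.1645], 0.79, [260.0, 243.0]), ([0.5045, 0.3723, 0.0004], 0.61, [269.0, 363.0])]
side panel_face [([0.5129, 0.3634, 0.0786], 0.85, [266.0, 341.0]), ([0.5961, 0.1927, 0.2464], 0.78, [258.0, 219.0])]
side pawl_grip [([0.4746, -0.2345, 0.1296], 0.66, [361.0, 151.0])]
side rack_top [([0.6163, -0.2282, 0.1489], 0.81, [313.0, 136.0]), ([0.6191, -0.1783, 0.0035], 0.72, [304.0, 184.0]), ([0.6136, -0.1739, 0.0559], 0.44, [306.0, 172.0])]
side rack_seat [([0.6151, -0.1715, 0.0553], 0.81, [305.0, 173.0]), ([0.4759, -0.2331, 0.1295], 0.57, [360.0, 151.0]), ([0.6155, -0.2287, 0.1518], 0.55, [313.0, 135.0])]
top panel [([0.5896, 0.1877, 0.1558], 0.71, [222.0, 209.0]), ([0.5061, 0.3665, -0.0011], 0.69, [168.0, 240.0]), ([0.5928, 0.1971, 0.2371], 0.63, [215.0, 204.0])]
top panel_face [([0.5055, 0.3609, 0.0794], 0.97, [164.0, 239.0]), ([0.5928, 0.1964, 0.2379], 0.55, [216.0, 204.0])]
top pawl_grip [([0.4743, -0.2292, 0.1335], 0.43, [369.0, 253.0])]
top rack_seat [([0.6133, -0.1662, 0.0569], 0.7, [342.0, 207.0])]
top rack_top [([0.6129, -0.2266, 0.1511], 0.79, [369.0, 204.0])]
```

Emit:
{"name": "arm_command", "arguments": {
  "rows": [
    {"dx": -0.5,"dy": -1.5,"dz": 0,"wx": 0,"wy": 0,"wz": -0.04},
    {"dx": -1.5,"dy": -4,"dz": -0.5,"wx": 0,"wy": 0,"wz": -0.08},
    {"dx": -2.5,"dy": -7.5,"dz": -1,"wx": 0,"wy": 0,"wz": -0.13},
    {"dx": -4,"dy": -11,"dz": -1,"wx": 0,"wy": 0,"wz": -0.18},
    {"dx": -5.5,"dy": -15,"dz": -1,"wx": 0,"wy": 0,"wz": -0.23},
    {"dx": -7,"dy": -19,"dz": -1,"wx": 0,"wy": 0,"wz": -0.28},
    {"dx": -8,"dy": -22.5,"dz": -1,"wx": 0,"wy": 0,"wz": -0.34},
    {"dx": -8.5,"dy": -24,"dz": -1,"wx": 0,"wy": 0,"wz": -0.34}
  ]
}}

```text
clock: 17.68
position: [0.6037, -0.0718, 0.3146]
tool_rot: [-0.0, -0.024, 1.0, 0.002]
force: [0.7, 0.8, -2.7]
gripper_width: 0.158
grasp_force: 30.0
```

Run:
```python
from fit import *
p=np.load('p.npy');s=read_state();print(s['clock'],s['position'],s['tool_rot'],s['gripper_width'])
a=.45
print(np.round(go(T(p,rk(a,.03,0,.24)),rackrot(p,a)),3))
```

```text
17.6833 [ 0.60371413 -0.07184522  0.31455151] [-2.27247223e-04 -2.41017926e-02  9.99707314e-01  2.08285793e-03] 0.15780823489598372
[[ -0.371 -18.372   3.463]
 [ -0.446  -0.     -0.   ]]
```

Emit:
{"name": "arm_command", "arguments": {
  "rows": [
    {"dx": 0,"dy": -2,"dz": 0,"wx": -0.06,"wy": 0,"wz": 0},
    {"dx": -0.1,"dy": -4.5,"dz": 0,"wx": -0.13,"wy": 0,"wz": 0},
    {"dx": -0.2,"dy": -7.5,"dz": 0.3,"wx": -0.2,"wy": 0,"wz": 0},
    {"dx": -0.3,"dy": -10.5,"dz": 0.8,"wx": -0.28,"wy": 0,"wz": 0},
    {"dx": -0.4,"dy": -13.5,"dz": 1.5,"wx": -0.36,"wy": 0,"wz": 0},
    {"dx": -0.4,"dy": -16.5,"dz": 2.5,"wx": -0.44,"wy": 0,"wz": 0},
    {"dx": -0.4,"dy": -18.3,"dz": 3.4,"wx": -0.446,"wy": 0,"wz": 0},
    {"dx": -0.4,"dy": -18.3,"dz": 3.4,"wx": -0.446,"wy": 0,"wz": 0}
  ]
}}

```text
clock: 18.35
position: [0.6156, -0.2557, 0.2746]
tool_rot: [-0.008, -0.019, 0.974, 0.225]
force: [0.7, 0.7, -3.3]
gripper_width: 0.154
grasp_force: 30.0
```

Run:
```python
from fit import *
p=np.load('p.npy');s=read_state();print(s['clock'],s['position'],s['tool_rot'],s['gripper_width'])
a=.45
for x,z in ((.022,.165),(.022,.152),(.013,.147)):print(x,z,np.round(go(T(p,rk(a,x,0,z)),rackrot(p,a)),3))
u=np.array([np.cos(p[2]),np.sin(p[2]),0]);v=np.array([-u[1],u[0],0])
def inr(P):
    d=np.array(P)-[p[0],p[1],.05];X=d@u;return np.array([X*np.cos(a)+d[2]*np.sin(a),d@v,-X*np.sin(a)+d[2]*np.cos(a)]).round(4)
print('tcp in rack',inr(s['position']))
snap('side','s4.png',(230,60,400,230),3.5)
for c in ('side','top'):
  if c=='top': snap(c)
  for t in ('panel','panel_face','rack_seat','rack_top'):
    print(c,t,[(inr(d['centre']).tolist(),round(d['conf'],2)) for d in spot_point(t,c)[:2]])
```

```text
18.35 [ 0.61555178 -0.25571455  0.27455542] [-0.00753448 -0.0190253   0.97423626  0.22459958] 0.15361493140110122
0.022 0.165 [[-9.400e-02 -5.640e-01  7.112e+00]
 [ 3.000e-03 -2.000e-03 -1.000e-02]]
0.022 0.152 [[-9.600e-02 -5.680e-01  8.412e+00]
 [ 3.000e-03 -2.000e-03 -1.000e-02]]
0.013 0.147 [[-1.060e-01 -1.470e+00  8.909e+00]
 [ 3.000e-03 -2.000e-03 -1.000e-02]]
tcp in rack [0.0274 0.0007 0.2361]
side panel [([0.0292, -0.0012, 0.0877], 0.88), ([0.4775, 0.0874, -0.2851], 0.55)]
side panel_face [([0.0344, 0.0037, 0.1705], 0.68), ([0.5023, 0.0784, -0.207], 0.65)]
side rack_seat [([0.0049, 0.0, 0.0009], 0.85), ([0.4829, -0.0831, -0.2885], 0.72)]
side rack_top [([-0.0002, -0.0003, 0.1151], 0.81)]
top panel [([0.4703, 0.0781, -0.2816], 0.96), ([0.0377, -0.0006, 0.0905], 0.93)]
top panel_face [([0.0435, -0.0001, 0.1711], 0.78)]
top rack_seat [([0.0118, 0.004, 0.0009], 0.59)]
top rack_top [([0.5959, -0.0216, -0.3425], 0.67)]
```

View pics/s4.png

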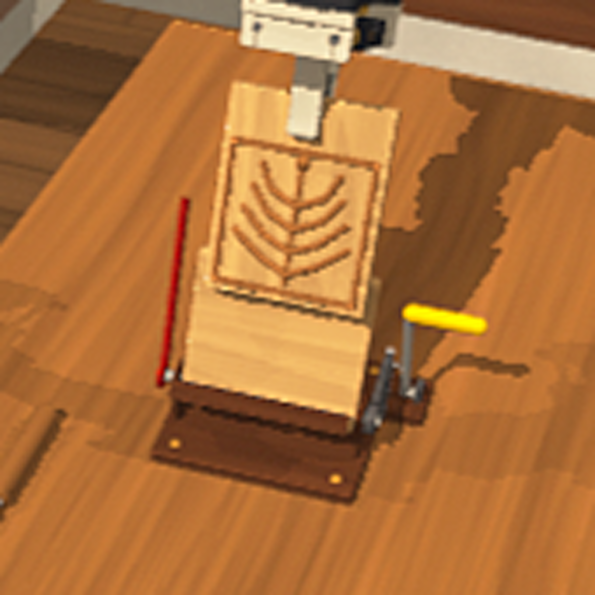

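The picture shows the panel held parallel above the rack and centred, carved side out, with its bottom edge at y≈300 and the ledge at y≈395. Next I'll lower it along the rack.

Emit:
{"name": "arm_command", "arguments": {
  "rows": [
    {"dx": -0.1,"dy": -0.2,"dz": 1.5,"wx": 0,"wy": 0,"wz": 0},
    {"dx": -0.1,"dy": -0.4,"dz": 3,"wx": 0,"wy": 0,"wz": 0},
    {"dx": -0.1,"dy": -0.5,"dz": 4.5,"wx": 0,"wy": 0,"wz": 0},
    {"dx": -0.1,"dy": -0.5,"dz": 6,"wx": 0,"wy": 0,"wz": 0},
    {"dx": -0.1,"dy": -0.5,"dz": 7,"wx": 0,"wy": 0,"wz": 0},
    {"dx": -0.1,"dy": -0.5,"dz": 7.6,"wx": 0,"wy": 0,"wz": 0},
    {"dx": -0.1,"dy": -0.5,"dz": 8,"wx": 0,"wy": 0,"wz": 0},
    {"dx": -0.1,"dy": -0.5,"dz": 8,"wx": 0,"wy": 0,"wz": 0}
  ]
}}

```text
clock: 19.52
position: [0.6164, -0.2194, 0.2052]
tool_rot: [-0.005, -0.023, 0.974, 0.224]
force: [-0.5, 0.1, -2.9]
gripper_width: 0.159
grasp_force: 30.0
```

```bash
cat > chk.py <<'E'
from fit import *
p=np.load('p.npy');s=read_state();print(s['clock'],s['position'],s['force'],s['gripper_width'])
a=.45
u=np.array([np.cos(p[2]),np.sin(p[2]),0]);v=np.array([-u[1],u[0],0])
def inr(P):
    d=np.array(P)-[p[0],p[1],.05];X=d@u;return np.array([X*np.cos(a)+d[2]*np.sin(a),d@v,-X*np.sin(a)+d[2]*np.cos(a)]).round(4)
print('tcp in rack',inr(s['position']),np.round(go(T(p,rk(a,.013,0,.147)),rackrot(p,a)),3))
for c in ('side','top'):
  snap(c)
  for t in ('panel','panel_face','rack_seat','rack_top'):
    print(c,t,[(inr(d['centre']).tolist(),round(d['conf'],2)) for d in spot_point(t,c)[:3] if abs(inr(d['centre'])[0])<.1])
  spots(c,['pawl_grip'])
E
python3 chk.py
```

```text
19.5167 [ 0.61638762 -0.21942338  0.20516733] [-0.52112077  0.05980109 -2.94531916] 0.1590528463524572
tcp in rack [ 0.0298 -0.0019  0.1579] [[ 1.840e-01 -1.685e+00  1.089e+00]
 [ 1.000e-03  0.000e+00 -1.000e-03]]
side panel [([0.0316, -0.0036, 0.0109], 0.72)]
side panel_face [([0.0341, 0.0008, 0.0917], 0.77)]
side rack_seat [([0.0071, -0.0012, 0.0032], 0.56)]
side rack_top [([-0.0215, -0.0041, -0.0424], 0.63)]
side pawl_grip [([0.4781, -0.2295, 0.1279], 0.74, [359.0, 152.0])]
top panel [([0.0296, 0.0019, 0.011], 0.81)]
top panel_face [([0.0387, -0.0016, 0.0909], 0.57)]
top rack_seat [([0.0108, 0.0001, -0.0005], 0.72), ([0.0367, -0.0016, 0.0899], 0.4)]
top rack_top []
top pawl_grip []
```

Emit:
{"name": "arm_command", "arguments": {
  "rows": [
    {"dx": 0.1,"dy": -0.4,"dz": 0,"wx": 0,"wy": 0,"wz": 0},
    {"dx": 0.2,"dy": -0.8,"dz": 0,"wx": 0,"wy": 0,"wz": 0},
    {"dx": 0.2,"dy": -1.2,"dz": 0,"wx": 0,"wy": 0,"wz": 0},
    {"dx": 0.2,"dy": -1.2,"dz": 0.3,"wx": 0,"wy": 0,"wz": 0},
    {"dx": 0.2,"dy": -1.2,"dz": 0.6,"wx": 0,"wy": 0,"wz": 0},
    {"dx": 0.2,"dy": -1.2,"dz": 0.8,"wx": 0,"wy": 0,"wz": 0},
    {"dx": 0.2,"dy": -1.2,"dz": 0.8,"wx": 0,"wy": 0,"wz": 0},
    {"dx": 0.2,"dy": -1.2,"dz": 0.8,"wx": 0,"wy": 0,"wz": 0}
  ]
}}

```text
clock: 20.78
position: [0.6147, -0.227, 0.1928]
tool_rot: [-0.005, -0.023, 0.974, 0.224]
force: [0.5, -0.6, -2.0]
gripper_width: 0.159
grasp_force: 30.0
```

```bash
python3 chk.py
```

```text
20.7833 [ 0.61467599 -0.2270003   0.19277521] [ 0.5261185  -0.63013317 -2.00401213] 0.15903425587230988
tcp in rack [0.0177 0.0002 0.15  ] [[-0.023 -0.47   0.3  ]
 [ 0.001  0.    -0.001]]
side panel [([0.021, -0.0004, 0.0034], 0.66)]
side panel_face [([0.0226, 0.0013, 0.0832], 0.86), ([0.0179, 0.0011, 0.0034], 0.17)]
side rack_seat [([0.0093, -0.0007, 0.0031], 0.92)]
side rack_top []
side pawl_grip [([0.4791, -0.2348, 0.1324], 0.52, [360.0, 150.0])]
top panel [([0.0148, 0.0025, 0.0023], 0.85)]
top panel_face [([0.0281, -0.0006, 0.0833], 0.81)]
top rack_seat [([0.011, 0.0012, 0.001], 0.91)]
top rack_top []
top pawl_grip []
```

Emit:
{"name": "arm_command", "arguments": {
  "rows": [
    {"dx": 0,"dy": -0.15,"dz": 0.1,"wx": 0,"wy": 0,"wz": 0},
    {"dx": 0,"dy": -0.3,"dz": 0.2,"wx": 0,"wy": 0,"wz": 0},
    {"dx": 0,"dy": -0.4,"dz": 0.2,"wx": 0,"wy": 0,"wz": 0},
    {"dx": 0,"dy": -0.4,"dz": 0.2,"wx": 0,"wy": 0,"wz": 0}
  ]
}}

```text
clock: 21.72
position: [0.6149, -0.2295, 0.1893]
tool_rot: [-0.005, -0.023, 0.974, 0.224]
force: [-0.3, 1.5, -1.7]
gripper_width: 0.155
grasp_force: 30.0
```

Emit:
{"name": "arm_command", "arguments": {
  "rows": [
    {"dx": 0,"dy": 0,"dz": 0.1,"wx": 0,"wy": 0,"wz": 0},
    {"dx": 0,"dy": 0,"dz": 0.15,"wx": 0,"wy": 0,"wz": 0},
    {"dx": 0,"dy": 0,"dz": 0.15,"wx": 0,"wy": 0,"wz": 0},
    {"dx": 0,"dy": 0,"dz": 0.15,"wx": 0,"wy": 0,"wz": 0}
  ]
}}

```text
clock: 22.05
position: [0.6149, -0.229, 0.1882]
tool_rot: [-0.005, -0.023, 0.974, 0.224]
force: [-0.8, 3.4, -0.1]
gripper_width: 0.163
grasp_force: 30.0
```

Emit:
{"name": "arm_command", "arguments": {
  "rows": [
    {"dx": 0,"dy": 0,"dz": 0.1,"wx": 0,"wy": 0,"wz": 0},
    {"dx": 0,"dy": 0,"dz": 0.15,"wx": 0,"wy": 0,"wz": 0},
    {"dx": 0,"dy": 0,"dz": 0.15,"wx": 0,"wy": 0,"wz": 0}
  ]
}}

```text
clock: 22.3
position: [0.6152, -0.2289, 0.1877]
tool_rot: [-0.005, -0.023, 0.974, 0.223]
force: [0.5, 0.8, 4.7]
gripper_width: 0.156
grasp_force: 30.0
```

```bash
python3 chk.py
```

```text
22.3 [ 0.61515865 -0.22887305  0.18768658] [0.49101455 0.77500928 4.65918134] 0.15619462864856437
tcp in rack [ 0.0138 -0.0002  0.1463] [[ 0.017 -0.078 -0.075]
 [ 0.     0.002 -0.001]]
side panel [([0.0145, -0.0015, -0.0007], 0.56)]
side panel_face [([0.0193, 0.0015, 0.0825], 0.87), ([0.0061, -0.0935, 0.1474], 0.49)]
side rack_seat [([0.0028, -0.0018, 0.002], 0.64)]
side rack_top [([-0.0221, -0.0059, -0.0423], 0.21)]
side pawl_grip [([0.4765, -0.2329, 0.1299], 0.73, [360.0, 151.0])]
top panel [([0.0116, -0.0006, -0.0013], 0.85)]
top panel_face [([0.0268, -0.0009, 0.0776], 0.6)]
top rack_seat [([0.0106, -0.0, 0.0004], 0.6)]
top rack_top []
top pawl_grip []
```

The foot is on the ledge: the vertical force has risen and x≈13 mm matches the rack. I'll release and retract along the rack.

Emit:
{"name": "arm_command", "arguments": {
  "rows": [
    {"dx": 0,"dy": 0,"dz": 0,"wx": 0,"wy": 0,"wz": 0},
    {"dx": 0,"dy": 0,"dz": 0,"wx": 0,"wy": 0,"wz": 0},
    {"dx": 0,"dy": 0,"dz": 0,"wx": 0,"wy": 0,"wz": 0},
    {"dx": 0,"dy": 0,"dz": 0,"wx": 0,"wy": 0,"wz": 0},
    {"dx": 0,"dy": 0,"dz": -1.5,"wx": 0,"wy": 0,"wz": 0},
    {"dx": 0,"dy": 0,"dz": -4,"wx": 0,"wy": 0,"wz": 0},
    {"dx": 0,"dy": 0,"dz": -7,"wx": 0,"wy": 0,"wz": 0},
    {"dx": 0,"dy": 0,"dz": -10,"wx": 0,"wy": 0,"wz": 0}
  ],
  "hand": -0.2
}}

```text
clock: 23.57
position: [0.6165, -0.2726, 0.2772]
tool_rot: [-0.006, -0.023, 0.974, 0.224]
force: [2.2, -0.5, 0.4]
gripper_width: 0.401
grasp_force: 0.0
```

Emit:
{"name": "arm_command", "arguments": {
  "rows": [
    {"dx": 0,"dy": 0,"dz": -3,"wx": 0,"wy": 0,"wz": 0},
    {"dx": 0,"dy": 0,"dz": -6,"wx": 0,"wy": 0,"wz": 0},
    {"dx": 0,"dy": 0,"dz": -6,"wx": 0,"wy": 0,"wz": 0},
    {"dx": 0,"dy": 0,"dz": -6,"wx": 0,"wy": 0,"wz": 0}
  ]
}}

```text
clock: 23.9
position: [0.6184, -0.2996, 0.3324]
tool_rot: [-0.004, -0.022, 0.975, 0.223]
force: [0.3, -0.4, -0.3]
gripper_width: 0.402
grasp_force: 0.0
```

```bash
python3 chk.py; python3 -c "
from h import *
snap('side','s5.png',(230,60,400,230),3.5)"
```

```text
23.9 [ 0.61839043 -0.29959586  0.33235567] [ 0.29170297 -0.42920112 -0.30437123] 0.40181482551418274
tcp in rack [0.013  0.     0.3073] [[ 5.9000e-02  1.8000e-02  1.6031e+01]
 [-1.0000e-03  4.0000e-03 -1.0000e-03]]
side panel [([0.0162, 0.0008, -0.0009], 0.76)]
side panel_face [([0.0181, 0.0023, 0.0814], 0.56)]
side rack_seat [([0.0066, -0.0002, 0.0005], 0.83)]
side rack_top []
side pawl_grip [([0.4767, -0.2331, 0.1291], 0.74, [360.0, 151.0]), ([0.5998, 0.5105, 0.0015], 0.44, [200.0, 408.0])]
top panel []
top panel_face [([0.0259, 0.0012, 0.0804], 0.56)]
top rack_seat [([0.0107, 0.0004, 0.0005], 0.94), ([0.0059, -0.0965, 0.1504], 0.39)]
top rack_top []
top pawl_grip [([0.4764, -0.225, 0.1296], 0.56, [367.0, 252.0])]
```

View pics/s5.png

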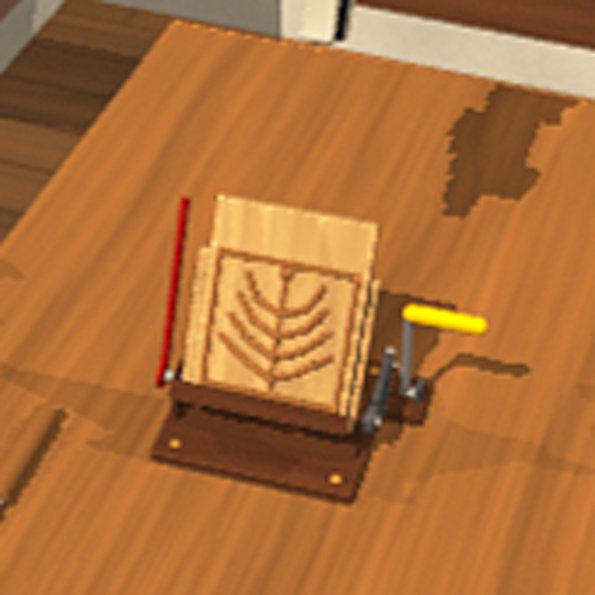

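The panel stands by itself on the ledge: foot at about y 405, flat and centred, carved side out, pawl forward with its handle at (445,320), and the gripper clear. I'm handing the job in.

```bash
python3 -c "
from workcell import *
print(job_done())"
```

```text
the job is handed in; nothing more can be done
None
```

I handed the job in at about 24 s. The rack is leaned back in line with the red pointer and locked by the pawl. The carved panel stands by itself on the ledge, centred with its carved side showing. The last picture and measurements agree with this, but the hand-in gave no verdict.

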